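# Prime the welding set's water cooler

## Task

The water cooler on the bench has just been topped up and its filler cap is only loosely on: screw the cap clockwise until it is fully home. Only then turn the pump switch clockwise from off, past its first and second clicks, to the third position (prime), and hold it there against its return spring: finish while still holding it, without letting go. Leave the tools and other things around it where they are.

Things in the scene. Friction and masses are not known exactly. Their poses are not given: they have to be found in the camera images.
- cooler: water cooler of a TIG welding set: grey sheet-steel box 380 mm deep (x), 230 mm wide (y), fixed; origin at the centre of its underside, z up, front towards its own -x. Deck 225 mm above the bench from x = -80 to 190 mm, with a carrying handle across it at x = 150 mm (top at 264 mm). In front of the deck the control panel slopes 20 degrees down to the front edge at x = -190 mm
- filler_cap (a joint): how far the filler cap is unscrewed, rad: 0 is fully home at a hard stop; starts 0.6 to 1.2 rad loose. Clockwise seen from above lowers the value. It is captive on its neck (does not come off), takes 0.12 N m to turn, stays where it is left and sinks 1.3 mm per rad as it is screwed on
- cap_grip (a point): the filler cap: black ribbed round cap, 54 mm diameter, 34 mm tall, on a short white neck on the cooler's deck (cooler frame x = 15, y = 35 mm). This point is on the cap's axis, 20 mm above its lower rim, 14 mm below its top, and 32 mm above the deck when home. The frame turns with the cap, z up. At least 25 mm is free all round it
- pump_switch (a joint): angle of the pump switch, rad, growing as it turns clockwise seen onto the panel: off at 0 (stop; starts within 0.02), first and second click at 0.43 and 0.84, where it stays by itself, third position (prime) at 1.31, stop at 1.33. Let go beyond the second click it springs back to it. Torque: 0.16 N m to leave off, 0.19 the first click, 0.3 the second, 0.1 to 0.27 to hold at the third
- switch_grip (a point): the pump switch: black wing handle on the sloping panel; the wing is a bar 58 mm long, 12 mm thick, standing 4 to 38 mm above the panel on a skirt of 50 mm diameter. This point is on the turning axis, 26 mm above the panel. The frame is the panel's and does not turn: z is the turning axis, out of the panel (20 degrees off vertical, towards the front), x up the slope, y to the cooler's left
- switch_pointer (a point): the pointer end of the wing handle, marked by a white line on its top: on the wing's end face, 29 mm from the turning axis and at the height of switch_grip; moves with the switch. Seen in the panel's frame the pointer stands 0.654 rad from x towards y when off, and 0.654 rad from x towards -y at the third position. The frame's x runs along the wing to this end
- magnet_square: flat red-sided steel welding magnet, 90 x 50 x 16 mm, lying on the rear of the cooler's deck; bystander, origin centre of underside
- funnel: white plastic funnel standing mouth down beside the cooler, 116 mm wide, 125 mm tall; bystander, origin centre of underside
- coolant_can: white plastic can with grey cap, 150 x 100 x 240 mm, standing beside the cooler; bystander, origin centre of underside
- hammer: hammer with a wooden handle, 300 mm long, lying on the bench; bystander
- screwdriver: amber-handled screwdriver, 220 mm long, lying on the bench; bystander
- calculator: desk calculator, 170 x 110 x 22 mm, lying on the bench; bystander, origin centre of underside
- grinder: angle grinder with a blue body, about 360 mm long and 100 mm tall with a 125 mm disc, lying on the bench; bystander

How it is judged:
By the outcome, as a careful person would: the job done as asked, in the order asked, and still so for the second after the job is handed in, while the arm keeps its last pose, push and grip.
It also fails if it takes over 56 s, if anything falls off the work surface, if the arm or the gripper's body presses on something with over 40 N, if the wrist force passes 120 N, or if a joint passes its speed limit or range.

## Robot

A 6-joint arm with a two-finger parallel gripper is mounted at the origin on the work surface. World frame = base frame: x ahead of the robot, y to its left, z up, the work surface at z = 0. Lengths are in m, angles in rad, forces in N, time in s.
With the tool pointing down it reaches from about 0.425 to 1.125 m from the base axis. Payload 14.9 kg.
Tool frame: the origin (TCP) lies between the finger pads; the fingertips stand 8 mm ahead of it and the grasp point (between the pads) lies 11 mm behind it; z points along the fingers, y is the direction in which the jaws open and shut (so a half turn about z gives the same grasp; the last joint's range is limited). The gripper opens to 91 mm and grips with 3 to 60 N. Pads are 32 mm wide; open, the fingers measure 118 mm over their backs; the gripper's body (76 mm by 178 mm) begins 60 mm behind the grasp point.
Start: joints at [-1.316, 0.379, 1.734, -0, 1.028, -0.033], TCP at [0.199, -0.671, 0.188] pointing down, gripper open.
Joint ranges: [-2.77, 2.77], [-0.74, 2.19], [0, 2.66], [-1.06, 4.2], [0.31, 2.87], [-3.08, 3.08]. Speed limits (rad/s): [1.89, 1.89, 2.39, 3.14, 3.14, 3.14].

## Interface

Orientations are given as a unit quaternion [x, y, z, w].
In Python, from bench import ctrl gives the robot as it stands.
- The arm moves only by the tool drive_tool, never from a script. Its argument "commands" is one flat list of numbers, 7 for each row, row after row: the shift along the tool's x, y, z in mm, then the turn, a rotation vector about the tool's x, y, z in rad, then the finger opening in mm, from 0 to 91.2. A call has 1 to 12 rows; each row is the pose to reach, as a shift and turn from the pose commanded when the call began, along the tool's axes at that moment; what a row does not reach only later rows make up. A row lasts 1/10 s, in which the tool goes at most 50 mm and 8.59 degrees, less where a joint would pass 70% of its speed; a pose out of reach is approached as far as the arm can. A call with a gripper value outside its range is refused whole. The fingers move at their own pace and stop on an object; "squeeze" is the grip in N (left out, the last holds). Time passes only in rows, so rows that repeat a pose let the fingers close. It gives the time, the measured TCP pose, the force and the opening at its end, in the units of the state.
- ctrl.sense(): the state, without advancing time (a new reading comes with each control period).
- ctrl.grab_frame(name): name is "scene" or "top"; returns the picture (480x640x3 uint8, blue, green, red); there is no depth.
- ctrl.camera_info(name): a dict with "fx", "fy", "cx", "cy" (pixels), "k1" (the pictures are not rectified: a ray, as slopes to the right and down, at radius r is drawn at 1 + k1 r^2 times it, then the intrinsics apply), "rvec" (rotation vector, rad) and "tvec" (3), from world to camera coordinates, as OpenCV has them. Camera axes: x right, y down, z forward; pixel columns grow to the right and rows downward; lengths in m; the calibration is good to about 2 mm. A picture is of the moment at which its call begins. camera_info takes no time and is no camera call.
- ctrl.close_job(): hands the job in, once; it reports no verdict.
Trained networks look in the newest picture that a camera, given by its name, has taken for a name from the list of things; names that differ only in an ending like _2 or _b are one class to them, and where a whole thing is asked for, a point or a joint stands for the part that bears it (a point fixed in the world has none). Each returns a list of dicts, best first, with "score" (0 to 1); they miss things now and then, are a little off and sometimes report something else, mostly with a low value. They report only what shows in the picture. A call takes as long as a camera call.
- ctrl.boxes_of(name, camera): "at" ([column, row] in pixels, amid what is visible of it).
- ctrl.trace(name, camera): "mask" (480x640 bool, what is visible of it) and "at" ([column, row] in pixels, amid what is visible of it).
- ctrl.place_of(name, camera): "at" ([column, row] in pixels: a listed point, or the origin of a listed thing).
The state is a dict: "clock": time; "qpos": joint angles; "qd": joint speeds; "joint_efforts": joint torques, N m; "eef_pos": TCP position; "ee_rot": TCP orientation; "ft_force": force on the tool from outside, world axes, zero at the start; "torque": the same for the moment, N m; "gripper_width": finger opening in m.
Only numpy, scipy, OpenCV 4.12 (cv2) and the standard library are available. Lean on these libraries where they do the work, as an engineer would, in place of code of your own. Each camera call takes 0.05 s, during which the arm holds its last target. There are 200 camera calls.

## Working session

There is one attempt and no reset: what is moved stays moved. The work goes in short steps, Python scripts to look and compute and a tool call to move; the robot and the scene stay as the last step left them, time stands still between calls to the robot, and variables do not carry over. Pictures are saved under pics/ and viewed, on a budget of 10 in all, crops included, one or two more only if the job needs it, and the job is handed in when it is done.

Besides the shell and the picture viewer there is one more tool, called after "Request:" as a command line: name --argument value ..., lists and objects as JSON in quotes. drive_tool: Moves the arm, as the interface text tells. Its arguments: {"type":"object","properties":{"commands":{"type":"array"},"squeeze":{"type":"number"}},"required":["commands"]}

```bash
ls; mkdir -p pics; cat > h.py <<'E'
import numpy as np,cv2
from scipy.spatial.transform import Rotation as R
from bench import ctrl
E
python3 - <<'E'
from h import *
for c in ("scene","top"):
    cv2.imwrite(f"pics/{c}0.png",ctrl.grab_frame(c)); i=ctrl.camera_info(c); print(c,i)
    for n in ("cap_grip","switch_grip","switch_pointer","cooler","funnel","coolant_can","magnet_square"):
        print(n,[(np.round(d["at"],1).tolist(),round(d["score"],2)) for d in ctrl.place_of(n,c)[:2]])
print(ctrl.sense())
E
```

```text
pics
scene {'fx': 584.0985108635116, 'fy': 584.0985108635116, 'cx': 330.6007301506769, 'cy': 248.2856478922282, 'k1': -0.17768803265392547, 'rvec': array([ 2.30880579,  0.97211208, -0.35767026]), 'tvec': array([-0.39449773, -0.19445075,  2.08546798])}
cap_grip [([341.6, 256.9], 0.77)]
switch_grip []
switch_pointer [([299.6, 241.2], 0.54)]
cooler []
funnel []
coolant_can [([263.3, 346.5], 0.82)]
magnet_square [([318.6, 295.4], 0.78)]
top {'fx': 554.9231053405421, 'fy': 554.9231053405421, 'cx': 314.03275987510125, 'cy': 245.94321367250083, 'k1': -0.04013556896681392, 'rvec': array([ 2.06485405, -2.16540619,  0.22514361]), 'tvec': array([0.0190825 , 0.55335317, 1.61519678])}
cap_grip [([322.7, 195.8], 0.75)]
switch_grip [([342.5, 256.8], 0.59)]
switch_pointer [([339.4, 247.8], 0.55), ([148.1, 253.2], 0.5)]
cooler [([360.0, 186.5], 0.35)]
funnel [([263.8, 228.1], 0.98)]
coolant_can [([407.3, 234.9], 0.75)]
magnet_square [([358.8, 187.3], 0.69), ([456.8, 312.0], 0.32)]
{'clock': 0.8, 'qpos': array([-1.31629815e+00,  3.78866675e-01,  1.73421409e+00,  9.06959038e-06,
        1.02848696e+00, -3.32882056e-02]), 'qd': array([ 0.00129691, -0.00042591,  0.00079934,  0.0014889 ,  0.00341153,
       -0.00147467]), 'joint_efforts': array([ 3.67575049e-03, -7.63617110e+01, -4.34723032e+01,  6.52822154e-02,
        3.88594880e-02,  9.20957390e-07]), 'eef_pos': array([ 0.19868886, -0.67122221,  0.18804809]), 'ee_rot': array([9.89665561e-01, 1.43394833e-01, 5.23601142e-06, 1.19573628e-05]), 'ft_force': array([-0.04646519, -0.65795881,  0.02167894]), 'torque': array([-0.00611258,  0.0332264 , -0.0093375 ]), 'gripper_width': 0.09123089247546398}
```

View pics/scene0.png

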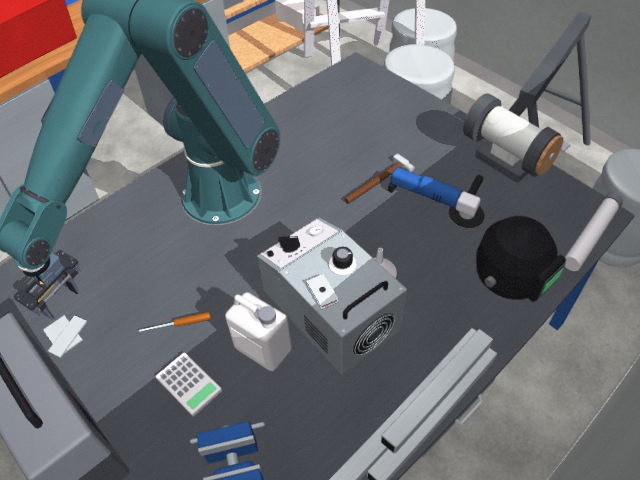

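View pics/top0.png

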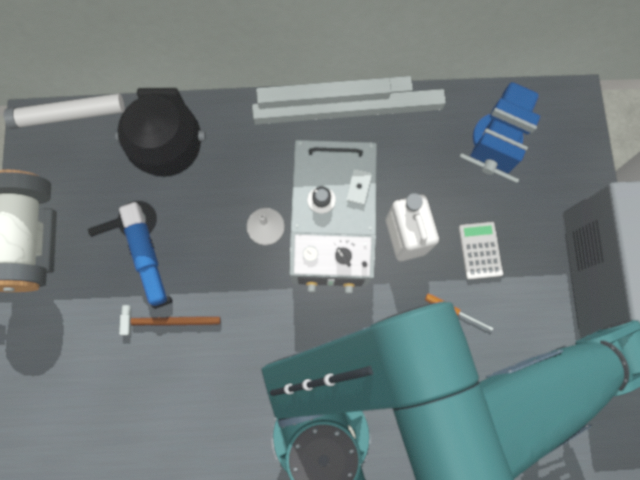

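The top view shows the cooler with its cap at about (322,196) and the switch at (343,256). The can is to the right at (412,225), the funnel to the left at (265,226), the magnet at (359,189), and the handle at (335,151). Next I'll fit the cooler pose.

```bash
cat >> h.py <<'E'
def proj(P,c):
    i=ctrl.camera_info(c); P=np.atleast_2d(P)
    q=P@R.from_rotvec(i["rvec"]).as_matrix().T+i["tvec"]; s=q[:,:2]/q[:,2:]
    s=s*(1+i["k1"]*(s**2).sum(1,keepdims=True)); return s*[i["fx"],i["fy"]]+[i["cx"],i["cy"]]
t20=np.radians(20); PN=np.array([-np.sin(t20),0,np.cos(t20)]); PX=np.array([np.cos(t20),0,np.sin(t20)]); PY=np.array([0,1.,0])
PO=np.array([-.08,0,.225])
def W(p,L): # cooler->world
    return np.atleast_2d(L)@R.from_euler('z',p[2]).as_matrix().T+[p[0],p[1],0]
def sw(u,v,h,a=None,r=.029): # panel pt
    P=PO+PX*u+PY*v+PN*h
    return P if a is None else P+r*(np.cos(a)*PX+np.sin(a)*PY)
E
cat > fit.py <<'E'
from h import *
from scipy.optimize import least_squares
ob=[]
for k in range(4):
  for c in ("scene","top"):
    im=ctrl.grab_frame(c)
    for n in ("cap_grip","switch_grip","switch_pointer"):
        d=ctrl.place_of(n,c)
        if d: ob.append((n,c,d[0]["at"],d[0]["score"]))
for n in ("cap_grip","switch_grip","switch_pointer"):
  for c in ("scene","top"):
    print(n,c,[(np.round(o[2],1).tolist(),round(o[3],2)) for o in ob if o[:2]==(n,c)])
cor=np.array([[.19,.115,.225],[.19,-.115,.225],[-.19,.115,.185],[-.19,-.115,.185]])
ct=np.array([[296,141],[377,143],[291,275],[375,278]]);
cs=np.array([[340,371],[407,293],[258,257],[320,219]])
cs=cs[[1,0,3,2]]
def model(n,p):
    if n=="cap_grip": return W(p,[.015,.035,.225+.032+.001])
    return W(p,sw(p[3],p[4],.026,None if n=="switch_grip" else .654))
def res(p):
    r=list((proj(W(p,cor),"top")-ct).ravel()/2)
    r+=list((proj(W(p,cor[2:]),"scene")-cs[2:]).ravel()/2)
    for n,c,a,s in ob: r+=list((proj(model(n,p),c)[0]-a)/2)
    return np.array(r)
f=least_squares(res,[.65,0,0,-.06,-.03],loss="soft_l1"); p=f.x
print(p.round(4)); print((res(p)*2).reshape(-1,2).round(1)[:6].tolist())
for n in ("cap_grip","switch_grip","switch_pointer"): print(n,model(n,p).round(4),proj(model(n,p),"top").round(1),proj(model(n,p),"scene").round(1))
np.save("p.npy",p)
V=[]
for c in ("top","scene"):
    im=ctrl.grab_frame(c); u0,v0=(280,130) if c=="top" else (240,205); k=4 if c=="top" else 4
    w,h=(100,150) if c=="top" else (100,150)
    if c=="scene": w=h=150; w=130
    cr=cv2.resize(im[v0:v0+h,u0:u0+w],None,fx=3.4,fy=3.4,interpolation=cv2.INTER_CUBIC)
    pts=[*cor]+[[-.08,.115,.225],[-.08,-.115,.225]]
    q=np.vstack([W(p,pts)]+[model(n,p) for n in ("cap_grip","switch_grip","switch_pointer")])
    for j,z in enumerate(proj(q,c)):
        cv2.circle(cr,tuple(int(round(t)) for t in (z+.5-[u0,v0])*3.4),3,(0,0,255) if j<6 else (0,255,0),1)
    V.append(cr)
cv2.imwrite("pics/fit.png",np.hstack(V))
E
python3 fit.py
```

```text
cap_grip scene [([341.9, 257.7], 0.85), ([343.2, 257.9], 0.59), ([341.8, 258.1], 0.95), ([342.5, 255.2], 0.95)]
cap_grip top [([323.5, 193.8], 0.71), ([325.2, 198.0], 0.79), ([323.2, 198.2], 0.69), ([322.3, 195.6], 0.61)]
switch_grip scene [([286.9, 240.4], 0.67), ([284.4, 242.1], 0.89), ([285.8, 238.8], 0.79), ([284.9, 240.4], 0.93)]
switch_grip top [([342.3, 256.8], 0.88), ([340.5, 256.8], 0.58), ([340.3, 256.0], 0.91), ([341.2, 256.6], 0.72)]
switch_pointer scene [([263.9, 347.0], 0.53), ([297.1, 239.3], 0.85), ([297.5, 242.8], 0.8), ([297.1, 241.7], 0.87)]
switch_pointer top [([338.7, 246.8], 0.64), ([338.6, 247.8], 0.85), ([336.1, 246.6], 0.56), ([340.8, 246.8], 0.76)]
[ 0.6308 -0.0677 -0.0854 -0.0586 -0.0297]
[[0.0, -2.3], [0.5, -1.3], [-0.7, -1.0], [-1.1, -0.9], [-2.0, -1.6], [-2.7, -1.0]]
cap_grip [[ 0.6487 -0.0341  0.258 ]] [[322.4 195.8]] [[341.1 257.5]]
switch_grip [[ 0.4848 -0.0851  0.2294]] [[344.3 256.5]] [[287.5 241. ]]
switch_pointer [[ 0.5078 -0.0693  0.2372]] [[338.1 247.8]] [[296.9 240.7]]
```

View pics/fit.png

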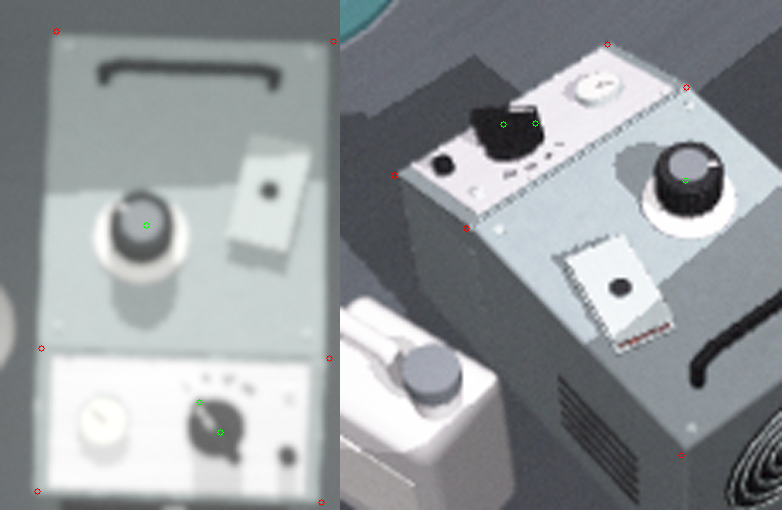

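The fit lands on the picture to within about 1 px: cap centre about (322,195) and switch about (343,256), top view. Next, a helper that turns goals into tool shifts.

```bash
cat >> h.py <<'E'
def delta(goal,Rg):
    s=ctrl.sense(); r=R.from_quat(s["ee_rot"])
    print("mm",(r.inv().apply(np.array(goal)-s["eef_pos"])*1e3).round(1),"rot",(r.inv()*Rg).as_rotvec().round(3))
def down(a): # tool x at world angle a, z down
    x=np.array([np.cos(a),np.sin(a),0]);z=np.array([0,0,-1.]);return R.from_matrix(np.c_[x,np.cross(z,x),z])
E
python3 -c "
from h import *
delta([.6487,-.034,.36],down(1.75))"
```

```text
mm [ 612.4 -483.3 -172. ] rot [ 0.    -0.    -1.462]
```

Request:
drive_tool --commands '[0,0,-50,0,0,0,72,0,0,-100,0,0,0,72,0,0,-150,0,0,0,72,0,0,-190,0,0,0,72,0,0,-190,0,0,0,72]'

```text
clock: 3.0
eef_pos: [0.1993, -0.6733, 0.3851]
ee_rot: [0.99, 0.143, 0.001, 0.005]
ft_force: [0.6, 0.5, 0.3]
gripper_width: 0.0718
```

Request:
drive_tool --commands '[612,-483,10,0,0,-1.46,72,612,-483,10,0,0,-1.46,72,612,-483,10,0,0,-1.46,72,612,-483,10,0,0,-1.46,72,612,-483,10,0,0,-1.46,72,612,-483,10,0,0,-1.46,72,612,-483,10,0,0,-1.46,72,612,-483,10,0,0,-1.46,72,612,-483,10,0,0,-1.46,72,612,-483,10,0,0,-1.46,72,612,-483,10,0,0,-1.46,72,612,-483,10,0,0,-1.46,72]'

```text
clock: 4.2
eef_pos: [0.5455, -0.1791, 0.3699]
ee_rot: [0.642, 0.767, -0.0, -0.0]
ft_force: [0.3, -0.3, -0.1]
gripper_width: 0.0718
```

```bash
python3 -c "
from h import *
delta([.6487,-.034,.36],down(1.75)); print(ctrl.sense()['qpos'].round(3))"
```

```text
mm [124.6 127.2   9.9] rot [-0.    -0.    -0.002]
[-0.358  0.007  1.84  -0.     1.295 -0.535]
```

Request:
drive_tool --commands '[105,105,0,0,0,0,72,105,105,0,0,0,0,72,105,105,0,0,0,0,72,105,105,0,0,0,0,72,105,105,0,0,0,0,72,105,105,0,0,0,0,72,105,105,0,0,0,0,72]'

```text
clock: 4.9
eef_pos: [0.6291, -0.0604, 0.3703]
ee_rot: [0.642, 0.766, -0.0, 0.0]
ft_force: [0.1, 0.1, 0.6]
gripper_width: 0.072
```

```bash
python3 -c "
from h import *
delta([.6487,-.034,.36],down(1.75)); print(ctrl.sense()['qpos'].round(3))"
```

```text
mm [22.5 23.9 10.3] rot [-0.     0.    -0.004]
[-0.133  0.11   1.73  -0.     1.301 -0.308]
```

Request:
drive_tool --commands '[22,24,20,0,0,0,72,22,24,60,0,0,0,72,22,24,60,0,0,0,72,22,24,60,0,0,0,72]'

```text
clock: 5.3
eef_pos: [0.6489, -0.0343, 0.3108]
ee_rot: [0.642, 0.767, -0.0, -0.0]
ft_force: [0.4, -0.0, 1.3]
gripper_width: 0.0723
```

```bash
python3 -c "
from h import *
delta([.6487,-.034,.247],down(1.75))
im=ctrl.grab_frame('scene')[180:310,260:420]; a=cv2.resize(im,None,fx=5,fy=4.5,interpolation=2)
cv2.imwrite('pics/over.png',a)
p=proj(ctrl.sense()['eef_pos'],'scene');print(p)"
```

```text
mm [ 0.3 -0.1 63.8] rot [-0.001 -0.    -0.003]
[[341.31031232 245.12712408]]
```

View pics/over.png

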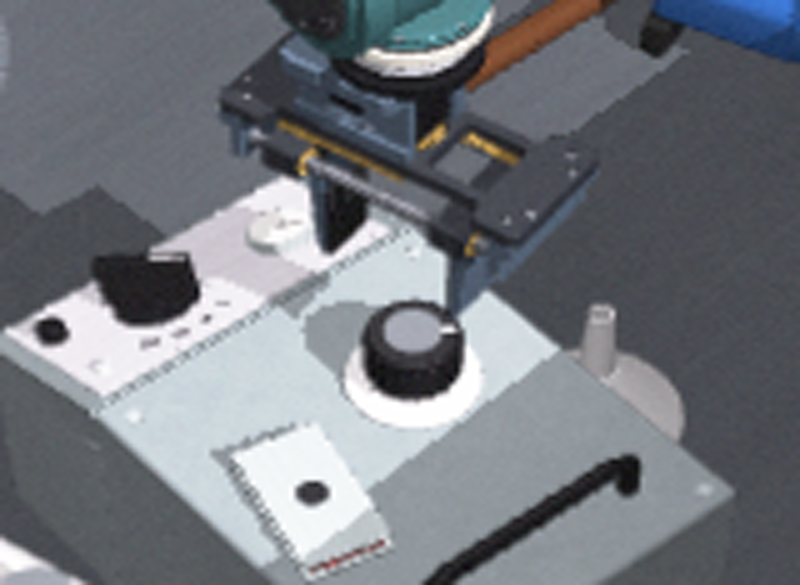

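```bash
python3 -c "
from h import *
s=ctrl.sense(); r=R.from_quat(s['ee_rot'])
for n,t in [('near/far tip+y',[0,.036,.008]),('+y x+16',[.016,.036,.008]),('+y x-16',[-.016,.036,.008]),('+y back',[0,.049,.008]),('-y',[0,-.036,.008]),('-y x16',[.016,-.036,.008]),('-y x-16',[-.016,-.036,.008])]:
  w=s['eef_pos']+r.apply(t); print(n,w.round(3),((proj(w,'scene')[0]-[260,180])*[5,4.5]).round())
for z in (.275,.24): print(((proj([.6487,-.0341,z],'scene')[0]-[260,180])*[5,4.5]).round())
i=ctrl.camera_info('scene');print(-R.from_rotvec(i['rvec']).inv().apply(i['tvec']))
"
```

```text
near/far tip+y [ 0.685 -0.028  0.304] [463. 330.]
+y x+16 [ 0.682 -0.012  0.304] [480. 312.]
+y x-16 [ 0.688 -0.044  0.304] [445. 347.]
+y back [ 0.698 -0.026  0.304] [484. 340.]
-y [ 0.614 -0.041  0.304] [351. 274.]
-y x16 [ 0.611 -0.025  0.304] [369. 257.]
-y x-16 [ 0.617 -0.056  0.304] [333. 291.]
[406. 331.]
[406. 367.]
[ 1.33133312 -0.70927303  1.50568926]
```

The scene view shows the gripper above the cap, but the visible finger ends at about (330,253) and (455,315) in the crop sit higher than my projection. I'll check more closely from both cameras before descending.

```bash
cat > look.py <<'E'
from h import *
import sys
s=ctrl.sense(); r=R.from_quat(s['ee_rot']); V=[]
for c,u0,v0 in (("scene",290,185),("top",275,145)):
    im=ctrl.grab_frame(c)[v0:v0+110,u0:u0+80]; a=cv2.convertScaleAbs(cv2.resize(im,None,fx=5,fy=5,interpolation=2),alpha=1.6,beta=25)
    for t in [[x,y,.008] for x in(-.016,.016) for y in (-s['gripper_width']/2,s['gripper_width']/2)]+[[0,0,0]]:
        z=(proj(s['eef_pos']+r.apply(t),c)[0]+.5-[u0,v0])*5; cv2.circle(a,tuple(int(q) for q in z),3,(0,0,255),1)
    V.append(a)
cv2.imwrite(sys.argv[1],np.hstack(V))
E
python3 look.py pics/l1.png
```

```text
(no output)
```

View pics/l1.png

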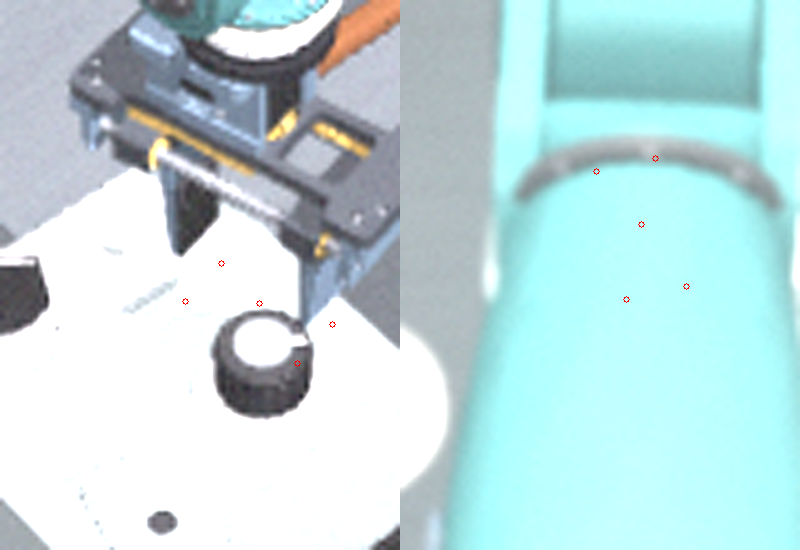

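```bash
python3 - <<'E'
from h import *
r=R.from_quat([9.89665561e-01, 1.43394833e-01,0,0]); e=np.array([ 0.19868886, -0.67122221,  0.18804809])
im=cv2.imread('pics/scene0.png'); u0,v0=0,230
a=cv2.resize(im[v0:v0+110,u0:u0+110],None,fx=5,fy=5,interpolation=2)
for t in [[x,y,.008] for x in(-.016,.016) for y in (-.0456,.0456)]+[[0,0,0]]:
    z=(proj(e+r.apply(t),"scene")[0]+.5-[u0,v0])*5; cv2.circle(a,tuple(int(q) for q in z),3,(0,0,255),1)
cv2.imwrite("pics/l2.png",a)
# base check: base centre, and robot flange above
for z in (0,.05): print(proj([0,0,z],"scene"),proj([0,0,z],"top"))
E
```

```text
[[220.9829033  194.25423761]] [[320.55789502 435.15869492]]
[[218.785546   184.46735444]] [[320.78407869 437.44346088]]
```

View pics/l2.png

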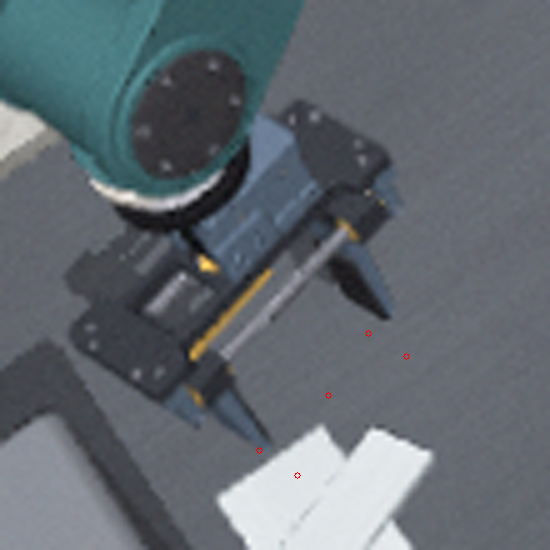

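```bash
python3 - <<'E'
from h import *
s=ctrl.sense(); r=R.from_quat(s['ee_rot']); g=s['gripper_width']/2; e=s['eef_pos']
r2=R.from_quat([9.89665561e-01, 1.43394833e-01,0,0]); e2=np.array([ 0.19868886, -0.67122221,  0.18804809])
for dz in (.008,-.012,-.022,-.032):
    f=lambda r,e,x,y,u0,v0:((proj(e+r.apply([x,y,dz]),"scene")[0]+.5-[u0,v0])*5).round().astype(int).tolist()
    print(dz,[f(r,e,x,y,290,185) for y in(-g,g) for x in(-.016,.016)],[f(r2,e2,x,y,0,230) for y in(-.0456,.0456) for x in(-.016,.016)])
E
```

```text
0.008 [[187, 301], [222, 263], [299, 363], [334, 324]] [[368, 333], [407, 357], [260, 451], [298, 476]]
-0.012 [[186, 277], [221, 239], [299, 339], [334, 300]] [[356, 314], [395, 337], [246, 432], [284, 457]]
-0.022 [[185, 265], [221, 226], [299, 327], [335, 288]] [[350, 303], [388, 327], [239, 422], [277, 447]]
-0.032 [[185, 252], [221, 214], [300, 315], [335, 275]] [[343, 293], [382, 317], [232, 412], [270, 437]]
```

The scene views (cap at (413,335) in the crop) put the visible fingertips about 35 mm short of the stated tip. I'll descend to the nominal grasp and let the finger width decide.

Request:
drive_tool --commands '[0,0,30,0,0,0,72,0,0,50,0,0,0,72,0,0,63,0,0,0,72,0,0,63,0,0,0,72]'

```text
clock: 5.85
eef_pos: [0.649, -0.0336, 0.2468]
ee_rot: [0.642, 0.767, -0.0, -0.0]
ft_force: [1.0, -0.1, -0.0]
gripper_width: 0.072
```

Request:
drive_tool --commands '[0,0,0,0,0,0,60,0,0,0,0,0,0,50,0,0,0,0,0,0,45,0,0,0,0,0,0,45,0,0,0,0,0,0,45,0,0,0,0,0,0,45]' --squeeze 8

```text
clock: 6.45
eef_pos: [0.6494, -0.0334, 0.2475]
ee_rot: [0.642, 0.767, 0.0, 0.0]
ft_force: [0.5, -0.3, -0.5]
gripper_width: 0.0452
```

```bash
python3 look.py pics/l3.png
```

```text
(no output)
```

View pics/l3.png

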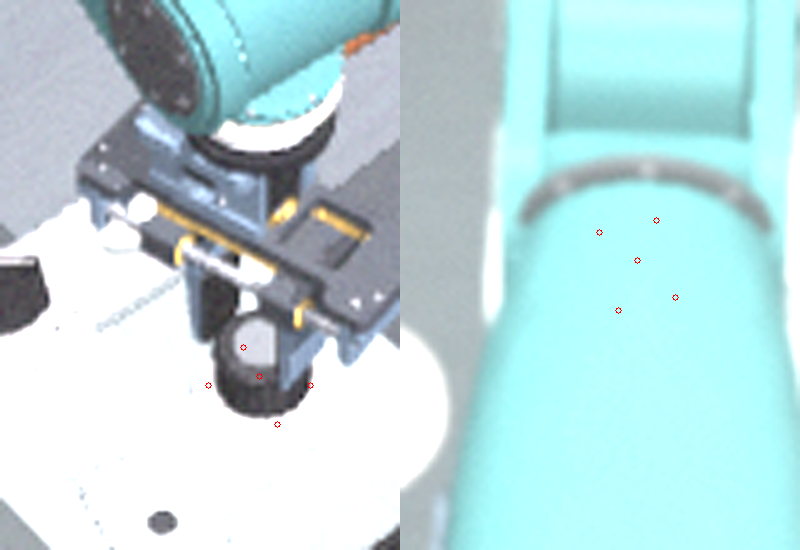

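The fingers closed to 45 mm with no contact, ending at the cap-top level, about (222,325) and (299,369) in the left crop. So the tips really are about 38 mm short of the stated position, and the xy alignment is good. I'll reopen and go 36 mm deeper, watching the force.

Request:
drive_tool --commands '[0,0,-12,0,0,0,72,0,0,-12,0,0,0,72,0,0,-12,0,0,0,72,0,0,-12,0,0,0,72,0,0,0,0,0,0,72,0,0,15,0,0,0,72,0,0,15,0,0,0,72]'

```text
clock: 7.25
eef_pos: [0.6478, -0.0333, 0.229]
ee_rot: [0.642, 0.767, -0.001, -0.002]
ft_force: [0.4, 0.1, -0.9]
gripper_width: 0.0722
```

Request:
drive_tool --commands '[0,0,8,0,0,0,72,0,0,14,0,0,0,72,0,0,19,0,0,0,72,0,0,19,0,0,0,72]'

```text
clock: 7.65
eef_pos: [0.649, -0.0334, 0.2125]
ee_rot: [0.642, 0.767, -0.0, -0.0]
ft_force: [-0.9, 0.8, -0.4]
gripper_width: 0.0719
```

Request:
drive_tool --commands '[0,0,0,0,0,0,60,0,0,0,0,0,0,50,0,0,0,0,0,0,45,0,0,0,0,0,0,45,0,0,0,0,0,0,45]' --squeeze 10

```text
clock: 8.15
eef_pos: [0.6499, -0.0334, 0.2138]
ee_rot: [0.642, 0.767, 0.0, 0.0]
ft_force: [2.9, 1.5, 0.5]
gripper_width: 0.0538
```

Gripped at 53.8 mm. Next, squeeze harder and screw clockwise (positive about tool z).

Request:
drive_tool --commands '[0,0,0,0,0,0,45,0,0,0,0,0,0,45,0,0,0,0,0,0.1,45,0,0,0,0,0,0.2,45,0,0,0,0,0,0.3,45,0,0,0,0,0,0.4,45,0,0,0,0,0,0.5,45,0,0,0,0,0,0.5,45]' --squeeze 35

```text
clock: 8.95
eef_pos: [0.6482, -0.0333, 0.2131]
ee_rot: [0.813, 0.583, -0.001, -0.001]
ft_force: [-5.9, 2.2, 5.0]
gripper_width: 0.0535
```

```bash
python3 -c "
from h import *
s=ctrl.sense();print(s['torque'],s['ft_force'],s['qpos'],s['joint_efforts'][5],s['gripper_width'])"
```

```text
[ 0.32123339  0.91334581 -0.06534873] [-5.88550728  2.23185888  5.0052066 ] [-8.72052306e-02  2.74109808e-01  1.82590972e+00  9.67350813e-05
  1.04433221e+00  2.38889765e-01] 1.599590890109539 0.05352200744221771
```

Request:
drive_tool --commands '[0,0,0.5,0,0,0.1,45,0,0,0.5,0,0,0.2,45,0,0,0.5,0,0,0.2,45]'

```text
clock: 9.25
eef_pos: [0.6476, -0.033, 0.2127]
ee_rot: [0.866, 0.499, -0.002, -0.001]
ft_force: [-10.6, 3.2, 10.3]
gripper_width: 0.0532
```

```bash
cat > f.py <<'E'
from h import *
s=ctrl.sense();print(s['torque'].round(3),s['ft_force'].round(2),s['qpos'].round(3),s['joint_efforts'][5].round(3),s['gripper_width'].round(4), s['eef_pos'].round(4),'tooltorque',R.from_quat(s['ee_rot']).inv().apply(s['torque']).round(3),'xangle',round(float(np.arctan2(*R.from_quat(s['ee_rot']).apply([1,0,0])[[1,0]])),4))
E
python3 f.py
```

```text
Traceback (most recent call last):
  File "f.py", line 2, in <module>
    s=ctrl.sense();print(s['torque'].round(3),s['ft_force'].round(2),s['qpos'].round(3),s['joint_efforts'][5].round(3),s['gripper_width'].round(4), s['eef_pos'].round(4),'tooltorque',R.from_quat(s['ee_rot']).inv().apply(s['torque']).round(3),'xangle',round(float(np.arctan2(*R.from_quat(s['ee_rot']).apply([1,0,0])[[1,0]])),4))
                                                                                                                       ^^^^^^^^^^^^^^^^^^^^^^^^
AttributeError: 'float' object has no attribute 'round'
```

```bash
sed -i "s/s\['gripper_width'\].round(4)/s['gripper_width']/" f.py; python3 f.py
```

```text
[ 0.716  2.033 -0.087] [-10.59   3.21  10.32] [-8.700e-02  2.740e-01  1.827e+00  1.000e-03  1.045e+00  4.380e-01] 1.543 0.05315682949560857 [ 0.6476 -0.033   0.2127] tooltorque [ 2.118 -0.4    0.086] xangle 1.0453
```

Request:
drive_tool --commands '[0,0,0.5,0,0,0.1,45,0,0,0.5,0,0,0.2,45,0,0,0.5,0,0,0.2,45]'

```text
clock: 9.55
eef_pos: [0.6471, -0.0326, 0.2124]
ee_rot: [0.912, 0.41, -0.002, -0.002]
ft_force: [-15.6, 7.0, 15.1]
gripper_width: 0.0534
```

```bash
python3 f.py
```

```text
[ 1.328  2.819 -0.134] [-15.56   7.    15.11] [-8.700e-02  2.740e-01  1.827e+00  1.000e-03  1.046e+00  6.380e-01] 1.554 0.053429910399559195 [ 0.6471 -0.0326  0.2124] tooltorque [ 2.991 -0.877  0.131] xangle 0.8453
```

Request:
drive_tool --commands '[-0.5,-1.6,-0.7,0,0,0.05,45,-0.5,-1.6,-0.7,0,0,0.1,45,-0.5,-1.6,-0.7,0,0,0.1,45]'

```text
clock: 9.85
eef_pos: [0.6468, -0.0324, 0.2125]
ee_rot: [0.931, 0.366, -0.001, -0.001]
ft_force: [-3.4, 3.7, 2.2]
gripper_width: 0.0532
```

```bash
python3 f.py
```

```text
[0.805 0.709 0.855] [-3.39  3.68  2.22] [-0.086  0.272  1.829  0.     1.042  0.736] 1.789 0.05321668758432599 [ 0.6468 -0.0324  0.2125] tooltorque [ 1.071  0.027 -0.856] xangle 0.7489
```

Request:
drive_tool --commands '[0,0,0,0,0,0.1,45,0,0,0,0,0,0.1,45]'

```text
clock: 10.05
eef_pos: [0.6461, -0.0325, 0.2124]
ee_rot: [0.948, 0.318, -0.002, -0.001]
ft_force: [-9.6, 3.5, 5.1]
gripper_width: 0.0537
```

```bash
python3 f.py
```

```text
[0.514 1.615 0.894] [-9.6   3.5   5.09] [-0.086  0.272  1.83  -0.     1.044  0.837] 2.438 0.053720934758250634 [ 0.6461 -0.0325  0.2124] tooltorque [ 1.382 -0.98  -0.896] xangle 0.6478
```

Request:
drive_tool --commands '[-0.5,-0.8,-0.3,0,0,0.1,45,-0.5,-0.8,-0.3,0,0,0.2,45,-0.5,-0.8,-0.3,0,0,0.2,45]'

```text
clock: 10.35
eef_pos: [0.6454, -0.0319, 0.2127]
ee_rot: [0.975, 0.222, -0.002, -0.001]
ft_force: [-6.8, 4.0, 2.3]
gripper_width: 0.0533
```

```bash
python3 f.py
```

```text
[0.825 1.281 0.861] [-6.8   4.03  2.31] [-0.086  0.27   1.831  0.     1.043  1.038] 2.555 0.05334951041168808 [ 0.6454 -0.0319  0.2127] tooltorque [ 1.296 -0.8   -0.864] xangle 0.4476
```

Torque jumped to and held at about 0.87 N m while the fingers slipped round. That means the hard stop is reached and the cap is home. Releasing and lifting now.

Request:
drive_tool --commands '[0,0,0,0,0,0,72,0,0,0,0,0,0,72,0,0,0,0,0,0,72,0,0,0,0,0,0,72,0,0,-40,0,0,0,72,0,0,-80,0,0,0,72,0,0,-120,0,0,0,50,0,0,-120,0,0,0,50,0,0,-120,0,0,0,50]'

```text
clock: 11.25
eef_pos: [0.6473, -0.0325, 0.334]
ee_rot: [0.975, 0.222, 0.001, 0.0]
ft_force: [0.6, 0.6, -0.6]
gripper_width: 0.0514
```

```bash
cat > s.py <<'E'
from h import *
import sys
h=float(sys.argv[1]); a=float(sys.argv[2])
p=np.load("p.npy"); p=p.copy(); Ry=R.from_euler('z',p[2])
x=Ry.apply(np.cos(a)*PX+np.sin(a)*PY); z=-Ry.apply(PN)
Rg=R.from_matrix(np.c_[x,np.cross(z,x),z])
g=W(p,sw(p[3],p[4],h))[0]+[-.0015,.0015,0]
print(g.round(4)); delta(g,Rg)
E
python3 f.py; python3 s.py 0.07 0.654
```

```text
[ 0.031 -0.007  0.004] [ 0.59  0.55 -0.63] [-0.086  0.161  1.736 -0.     1.242  1.037] 0.0 0.05141602863344767 [ 0.6473 -0.0325  0.334 ] tooltorque [ 0.025  0.02  -0.004] xangle 0.448
[ 0.4683 -0.0823  0.2707]
mm [-183.   -32.7   63. ] rot [-0.194  0.288 -0.119]
```

Request:
drive_tool --commands '[-183,-33,63,-0.194,0.288,-0.119,50,-183,-33,63,-0.194,0.288,-0.119,50,-183,-33,63,-0.194,0.288,-0.119,50,-183,-33,63,-0.194,0.288,-0.119,50,-183,-33,63,-0.194,0.288,-0.119,50,-183,-33,63,-0.194,0.288,-0.119,50,-183,-33,63,-0.194,0.288,-0.119,50]'

```text
clock: 11.95
eef_pos: [0.4687, -0.082, 0.2706]
ee_rot: [0.946, 0.276, 0.161, 0.062]
ft_force: [0.1, -0.7, -0.5]
gripper_width: 0.0499
```

```bash
python3 f.py; python3 s.py -0.022 0.654; python3 - <<'E'
from h import *
s=ctrl.sense(); r=R.from_quat(s['ee_rot']); im=ctrl.grab_frame("scene"); u0,v0=235,170
print(ctrl.place_of("switch_grip","scene")[:1],ctrl.place_of("switch_pointer","scene")[:1],ctrl.place_of("cap_grip","scene")[:1])
a=cv2.resize(im[v0:v0+110,u0:u0+130],None,fx=5,fy=5,interpolation=2); a=cv2.convertScaleAbs(a,alpha=1.3,beta=15)
p=np.load("p.npy")
def dot(P,col):
    z=(proj(P,"scene")[0]+.5-[u0,v0])*5; cv2.circle(a,tuple(int(q) for q in z),3,col,1)
for t in [[x,y,-.03] for x in(-.016,.016) for y in (-s['gripper_width']/2,s['gripper_width']/2)]: dot(s['eef_pos']+r.apply(t),(0,0,255))
for an in(.654,.654+np.pi): dot(W(p,sw(p[3],p[4],.038,an))+[-.0015,.0015,0],(0,255,0))
dot(s['eef_pos']+r.apply([0,0,.07-.038]),(255,0,0))
cv2.imwrite("pics/sw1.png",a)
E
```

```text
[0.03  0.185 0.023] [ 0.1  -0.68 -0.49] [-0.259 -0.276  2.298  0.084  0.779  0.695] -0.005 0.04989283069533579 [ 0.4687 -0.082   0.2706] tooltorque [ 0.13  -0.135 -0.017] xangle 0.5978
[ 0.4996 -0.085   0.1843]
mm [-0.3  0.2 91.7] rot [-0.001  0.001 -0.001]
[{'at': [285.1, 239.5], 'score': 0.72}] [{'at': [298.8, 239.8], 'score': 0.78}] [{'at': [342.9, 257.3], 'score': 0.88}]
```

View pics/sw1.png

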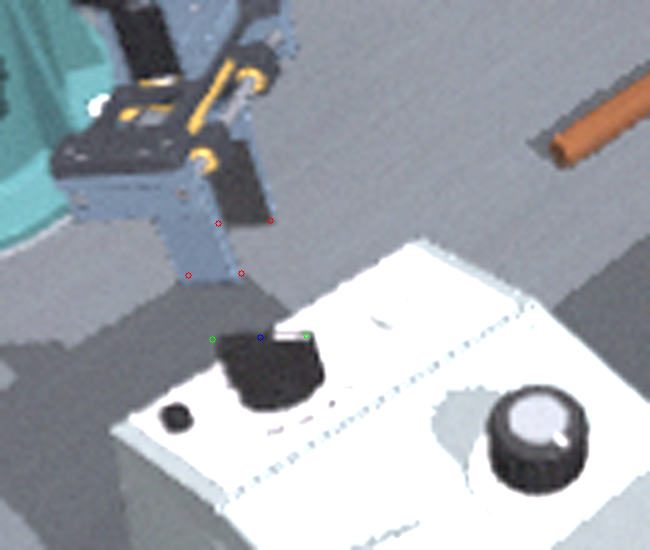

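The red dots (a tip 30 mm short of TCP) sit exactly on the fingertips at (188,275)–(270,221). The wing top runs from (217,337) to (312,335), about 2–3 mm along tool +x of my axis. Descending in two steps with that correction.

Request:
drive_tool --commands '[2.5,0,40,0,0,0,50,2.5,0,70,0,0,0,50,2.5,0,82,0,0,0,50,2.5,0,82,0,0,0,50]'

```text
clock: 12.55
eef_pos: [0.4972, -0.0826, 0.1924]
ee_rot: [0.946, 0.276, 0.16, 0.061]
ft_force: [-0.1, 0.9, 0.9]
gripper_width: 0.05
```

Request:
drive_tool --commands '[0,0,4,0,0,0,50,0,0,8,0,0,0,50,0,0,8,0,0,0,50]'

```text
clock: 12.85
eef_pos: [0.5005, -0.0832, 0.1869]
ee_rot: [0.945, 0.276, 0.161, 0.062]
ft_force: [-0.4, -0.1, 0.9]
gripper_width: 0.0503
```

Request:
drive_tool --commands '[0,0,0,0,0,0,35,0,0,0,0,0,0,20,0,0,0,0,0,0,5,0,0,0,0,0,0,5,0,0,0,0,0,0,5,0,0,0,0,0,0,5]' --squeeze 8

```text
clock: 13.45
eef_pos: [0.5006, -0.0835, 0.1866]
ee_rot: [0.945, 0.276, 0.161, 0.063]
ft_force: [0.5, -4.7, -1.6]
gripper_width: 0.0119
```

```bash
python3 f.py; python3 s.py -0.020 0.654
```

```text
[-0.809  0.128 -0.265] [ 0.5  -4.75 -1.63] [-0.242 -0.081  2.313  0.098  0.568  0.687] 0.042 0.011939746561619783 [ 0.5006 -0.0835  0.1866] tooltorque [-0.645 -0.569 -0.03 ] xangle 0.5983
[ 0.499  -0.0849  0.1861]
mm [-2.2  0.3 -0. ] rot [-0.     0.001 -0.   ]
```

Gripped at 11.9 mm, which matches the wing thickness. Squeezing and turning clockwise in stages.

Request:
drive_tool --commands '[0,0,0,0,0,0,5,0,0,0,0,0,0,5,0,0,0,0,0,0.1,5,0,0,0,0,0,0.2,5,0,0,0,0,0,0.3,5,0,0,0,0,0,0.4,5,0,0,0,0,0,0.43,5,0,0,0,0,0,0.43,5]' --squeeze 45

```text
clock: 14.25
eef_pos: [0.5004, -0.0833, 0.1866]
ee_rot: [0.983, 0.069, 0.171, 0.027]
ft_force: [0.5, -2.6, 2.0]
gripper_width: 0.0121
```

```bash
echo "print('tool F',R.from_quat(s['ee_rot']).inv().apply(s['ft_force']).round(1))">>f.py; python3 f.py; python3 s.py -0.020 0.224
```

```text
[-0.392  0.006 -0.2  ] [ 0.49 -2.62  1.96] [-0.242 -0.081  2.313  0.099  0.568  1.116] 0.79 0.012054079173139283 [ 0.5004 -0.0833  0.1866] tooltorque [-0.431 -0.071  0.055] xangle 0.153
tool F [ 0.7  2.8 -1.6]
[ 0.499  -0.0849  0.1861]
mm [-1.8  1.4 -0.1] rot [-0.     0.002  0.001]
```

Forces are low, so I'll go on past the second click.

Request:
drive_tool --commands '[0,0,0,0,0,0.1,5,0,0,0,0,0,0.2,5,0,0,0,0,0,0.3,5,0,0,0,0,0,0.42,5,0,0,0,0,0,0.42,5]'

```text
clock: 14.75
eef_pos: [0.5005, -0.083, 0.1866]
ee_rot: [0.975, -0.138, 0.173, -0.01]
ft_force: [1.5, 2.5, 1.8]
gripper_width: 0.0118
```

```bash
python3 f.py
```

```text
[ 0.433 -0.199  0.216] [1.49 2.45 1.82] [-0.241 -0.081  2.313  0.099  0.568  1.537] 2.293 0.01179015030334919 [ 0.5005 -0.083   0.1866] tooltorque [ 0.517  0.061 -0.05 ] xangle -0.2939
tool F [ 1.3 -2.9 -1.3]
```

Request:
drive_tool --commands '[0,0,0,0,0,0.1,5,0,0,0,0,0,0.2,5,0,0,0,0,0,0.3,5,0,0,0,0,0,0.4,5,0,0,0,0,0,0.46,5,0,0,0,0,0,0.46,5]'

```text
clock: 15.35
eef_pos: [0.5006, -0.0828, 0.1866]
ee_rot: [0.919, -0.355, 0.166, -0.049]
ft_force: [3.2, 5.9, 1.8]
gripper_width: 0.0114
```

```bash
python3 f.py; python3 s.py -0.02 -0.654
```

```text
[ 1.161 -0.459  0.684] [3.21 5.9  1.78] [-0.241 -0.081  2.313  0.1    0.568  1.993] 1.342 0.011398160309961367 [ 0.5006 -0.0828  0.1866] tooltorque [ 1.296 -0.54  -0.235] xangle -0.7683
tool F [-1.2 -6.8 -0.7]
[ 0.499  -0.0849  0.1861]
mm [ 0.2  2.7 -0. ] rot [0.    0.002 0.001]
```

Request:
drive_tool --commands '[0,0,0,0,0,0.02,5,0,0,0,0,0,0.02,5,0,0,0,0,0,0.02,5]'

```text
clock: 15.65
eef_pos: [0.5006, -0.0828, 0.1866]
ee_rot: [0.915, -0.363, 0.166, -0.05]
ft_force: [2.6, 6.6, 2.1]
gripper_width: 0.0115
```

```bash
python3 f.py; python3 - <<'E'
from h import *
p=np.load("p.npy"); im=ctrl.grab_frame("scene"); u0,v0=255,200
print([ctrl.place_of(n,"scene")[:1] for n in("switch_pointer","cap_grip")])
for a in (.654,0,-.2,-.4,-.654): print(a,proj(W(p,sw(p[3],p[4],.026,a)),"scene"))
a=cv2.resize(im[v0:v0+90,u0:u0+120],None,fx=6,fy=6,interpolation=2)
cv2.imwrite("pics/fin.png",cv2.convertScaleAbs(a,alpha=1.3,beta=15))
E
```

```text
[ 1.225 -0.492  0.797] [2.56 6.6  2.07] [-0.241 -0.081  2.313  0.1    0.568  2.011] 0.342 0.011519065292973902 [ 0.5006 -0.0828  0.1866] tooltorque [ 1.383 -0.605 -0.319] xangle -0.7863
tool F [-2.2 -6.9 -1.3]
[[{'at': [289.8, 246.2], 'score': 0.48}], [{'at': [342.4, 260.9], 'score': 0.71}]]
0.654 [[296.90606433 240.69815035]]
0 [[293.03843433 244.57239645]]
-0.2 [[291.27446403 245.53156832]]
-0.4 [[289.3549142  246.30911027]]
-0.654 [[286.81843506 246.98450853]]
```

View pics/fin.png

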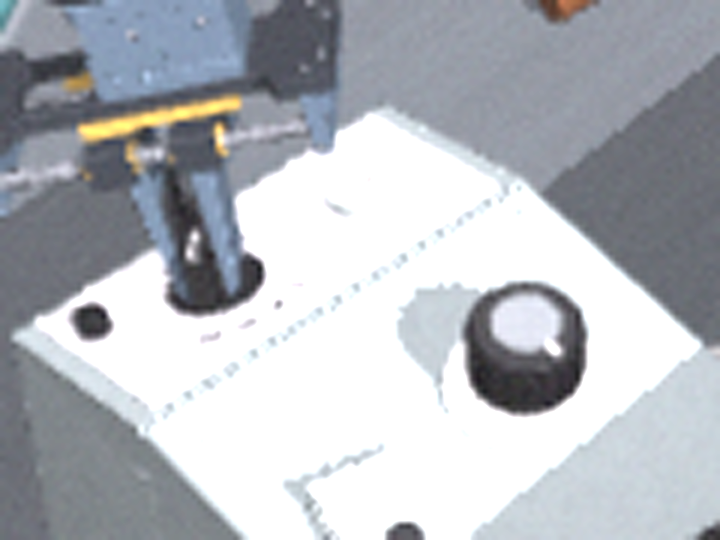

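The picture shows the wing held between the fingers at about (205,270), turned to point towards the camera. The cap's mark at (552,347) has clearly turned clockwise, and the magnet is undisturbed. Tool turn is 1.324 rad, and the torque of 0.32 N m is just above the spring's maximum, so the switch is at the third position against its stop. Handing in while still holding.

```bash
python3 -c "
from h import *
print(ctrl.close_job())"
```

```text
the job is handed in; nothing more can be done
None
```

I screwed the filler cap home, then turned the pump switch to the third position (prime) and handed the job in while still holding it there. It took about 16 s of robot time.

- **Cap:** I turned it clockwise. After about 0.9–1.0 rad the torque jumped from near zero to about 0.87 N m. It stayed there through another 0.3 rad while the fingers slipped round the cap, so it is at its hard stop. The final picture shows the cap's mark turned clockwise.
- **Switch:** I gripped the wing (opening 11.9 mm) and turned it 1.32 rad clockwise. The holding torque was 0.24 N m at 1.31 rad and rose to 0.32 N m with a further 0.02 rad, so it is at prime or just against the stop. It is held with a 45 N grip and about 7 N of side force.
- **Disagreements:**
  - The visible fingertips sit about 38 mm further back than the interface states, and my first close on the cap met nothing. I grasped at the depth seen in the camera, and both grasps then matched the known widths.
  - In the final picture the pointer detection (score 0.48) fell about 3 pixels short of the expected spot. The fingers partly hide the pointer there, so I relied on the turn angle and torque.
- **Other things:** No unexpected contact forces appeared, and I saw nothing else disturbed. The last picture covered only the cooler and its immediate surroundings.

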